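Stand the rocking slide stand on its foot

ROBOT

A 6-joint arm with a two-finger parallel gripper is mounted at the origin on a cart in front of the work surface, level with it; the furniture and walls round the work are solid. World frame = base frame: x ahead of the robot, y to its left, z up, the work surface at z = 0. Lengths are in m, angles in rad, forces in N, time in s.
With the tool pointing down it reaches from about 0.35 to 0.85 m from the base axis. Payload 8.1 kg.
Tool frame: the origin (TCP) lies at the centre of the arm's flange, where the gripper is bolted on; the fingertips stand 186 mm ahead of it and the grasp point (between the pads) lies 167 mm ahead of it (robot.grasp_offset is the distance from the TCP to the grasp point, in m); z points along the fingers, y is the line along which they close (so a half turn about z gives the same grasp; the last joint's range is limited). The gripper opens to 93 mm and grips with 3 to 60 N. Pads are 15 mm wide; open, the fingers measure 128 mm over their backs; the gripper's body (75 mm by 188 mm) begins 65 mm behind the grasp point.
Start: joints at [-1.2, 0.13, 1.488, -0, 1.523, -0.085], TCP at [0.264, -0.539, 0.405] pointing down, gripper open.
Joint ranges: [-2.96, 2.96], [-0.89, 2.26], [0.02, 2.5], [-1.34, 4.48], [0, 2.73], [-2.66, 2.66]. Speed limits (rad/s): [2.39, 2.39, 2.79, 3.14, 3.14, 3.14].

INTERFACE

Orientations are given as a rotation vector (axis times angle).
In Python, from plant import robot gives the robot as it stands.
- The arm moves only by the tool drive_tool, never from a script. Its argument "moves" is one flat list of numbers, 7 for each row, row after row: the finger opening in mm, from 0 to 93, then the shift along the tool's x, y, z in mm, then the turn, a rotation vector about the tool's x, y, z in degrees. A call has 1 to 8 rows; each row shifts and turns the commanded pose from where the row before left it, along the tool's axes as they then stand; what a row does not reach is not made up. A row lasts 1/10 s, in which the tool goes at most 50 mm and 8.59 degrees, less where a joint would pass 70% of its speed; a pose out of reach is approached as far as the arm can. A call is refused whole if a number of a shift passes 50 or a number of a turn 8.59, either way. A call with a gripper value outside its range is refused whole. The fingers move at their own pace and stop on an object; "grip_force" is the grip in N (left out, the last holds). Time passes only in rows, so rows that do not move let the fingers close. It gives the time, the measured TCP pose, the force, the opening and the grip force at its end, in the units of the state.
- robot.read_state(): the state, without advancing time (a new reading comes with each control period).
- robot.read_camera(name): name is "scene" or "top"; returns a dict with "color" (480x640x3 uint8, red, green, blue), "depth" (480x640 float32, m along the optical axis (not along the pixel's ray), 0 where there is no reading), "mtx" (3x3 intrinsics, pixels), "dist_coeffs" ([k1, k2, p1, p2, k3] as OpenCV has them; the pictures are not rectified), "R" (3x3) and "t" (3): a world point X has camera coordinates R X + t. Camera axes: x right, y down, z forward; pixel columns grow to the right and rows downward; lengths in m; the calibration is good to about 2 mm. A picture is of the moment at which its call begins.
- robot.close_job(): hands the job in; it is judged then, once.
The state is a dict: "t": time; "q": joint angles; "dq": joint speeds; "joint_torque": joint torques, N m; "tool_pos": TCP position; "orientation": TCP orientation; "force": force on the tool from outside, world axes, zero at the start; "wrist_torque": the same for the moment, N m; "opening": finger opening in m; "gripper_force": force on a finger pad.
Only numpy, scipy, OpenCV 4.12 (cv2) and the standard library are available. Lean on these libraries where they do the work, as an engineer would, in place of code of your own. Each camera call takes 0.05 s, during which the arm holds its last target. There are 200 camera calls.

TASK

One of the two grey slide stands lies rocking on its rounded back. Steady it and set it down on its flat foot, slotted side up, on the middle of the white tile; leave the other stand, which already stands properly, where it is.

Things in the scene. Friction and masses are not known exactly. Their poses are not given: they have to be found in the camera images.
- stand_mid (a point): Grey slide stand lying on its rounded back, 0.2 kg; point inside it, near its centre of mass, half-way along. Standing: 50 mm long in y between flat parallel end faces (grip there), 47 high in z, 55 deep in x; flat front at -x, 26 mm from this point; foot 24 mm below. At the start y is level, pitch about +1.06 rad, rocking slightly, about 0.05 rad either way; point about 25 mm above the worktop.
- stand_foot (a point): Centre of the same stand's flat foot, 39 mm deep (x, from the front face) by 50 mm long (y); same axes, z up when it stands. The back is an arc of 55 mm radius about a y axis in the front face, 39 mm above the foot; the top has six slots (solid for contact). Tilted back less than 28 degrees from standing it drops onto its foot; beyond that it rolls onto its back.
- tile_top (a point): Centre of the top face of the white ceramic tile, 90 mm (x) by 100 mm (y), 8 mm thick, fixed to the worktop; z up.
- other_mid (a point): The other grey slide stand, same shape, size and material, already standing properly on its foot: same point and axes. To be left alone.
There are look-alikes about, which are no part of the job. What is shaped like the part that bears stand_mid but brown is not meant.

How it is judged:
At the end, for the whole second after the job is handed in: The stand is at rest on its flat foot on the tile, slots up, within 10 degrees of upright, its centre within 20 mm of the tile's centre seen from above (angle between stand_mid's own z axis and vertical below 0.175 rad and horizontal distance between stand_mid and tile_top below 0.02 m and z of stand_mid in the frame of tile_top between 0.021 and 0.03 m and linear speed of stand below 0.02 m/s and angular speed of stand below 0.2 rad/s); the robot touches nothing.
It fails at once if the other stand is pushed more than 20 mm or tipped (distance of other_mid from where it was at the start of the episode above 0.02 m or angle between other_mid's own z axis and vertical above 0.3 rad).
It also fails if it takes over 40 s, if anything falls off the work surface, if the arm or the gripper's body presses on something with over 40 N, if the wrist force passes 120 N, or if a joint passes its speed limit or range.

## Working session

There is one attempt and no reset: what is moved stays moved. The work goes in short steps, Python scripts to look and compute and a tool call to move; the robot and the scene stay as the last step left them, time stands still between calls to the robot, and variables do not carry over. Pictures are saved under pics/ and viewed, at most 10 in all, crops included, and the job is handed in when it is done.

Besides the shell and the picture viewer there is one more tool, called as name(argument=value, ...) on one line, values as JSON. drive_tool: Moves the arm, as the interface text tells. Its arguments: {"type":"object","properties":{"moves":{"type":"array","items":{"type":"number"}},"grip_force":{"type":"number"}},"required":["moves"]}

```bash
mkdir -p pics; ls; python3 - <<'E'
from plant import robot
import cv2,numpy as np
ims=[]
for n in("scene","top"):
    c=robot.read_camera(n); np.savez(n+"0.npz",**c); 
    cv2.imwrite(f"pics/{n}0.png",c["color"][:,:,::-1]); print(n,c["mtx"],c["dist_coeffs"],c["R"],c["t"])
s=robot.read_state();print(s)
E
```

```text
pics
scene [[619.49722608   0.         320.04909053]
 [  0.         619.49722608 238.76040202]
 [  0.           0.           1.        ]] [-0.02908171  0.          0.          0.          0.        ] [[-0.61237993 -0.79046814 -0.012286  ]
 [-0.45823051  0.36757186 -0.80926864]
 [ 0.64421706 -0.48995006 -0.58731024]] [0.47280263 0.12660518 1.01862875]
top [[556.76823217   0.         325.98544507]
 [  0.         556.76823217 242.61548959]
 [  0.           0.           1.        ]] [-0.17448702  0.          0.          0.          0.        ] [[ 0.00875427 -0.99979986 -0.01798915]
 [-0.9980518  -0.0076248  -0.06192309]
 [ 0.06177354  0.0184962  -0.99791879]] [0.27007277 0.40777837 0.9261253 ]
{'t': 0.1, 'q': array([-1.20041541e+00,  1.31083494e-01,  1.48918234e+00,  8.99492443e-06,
        1.52298515e+00, -8.53894302e-02]), 'dq': array([ 0.00207342, -0.00213044, -0.00299364, -0.00053589,  0.00154672,
       -0.00069559]), 'joint_torque': array([ 4.34002832e-04, -5.61341143e+01, -4.93094838e+01,  7.69649469e-02,
        2.91739544e-02, -6.86059593e-05]), 'tool_pos': array([ 0.26404477, -0.53854673,  0.4037868 ]), 'orientation': array([-3.05877082e+00, -7.09370144e-01,  3.55777272e-04]), 'force': array([-0.68860003,  0.61624648,  1.08778066]), 'wrist_torque': array([-0.0154677 ,  0.03116174, -0.01414706]), 'gripper_force': 0.0, 'opening': 0.09300580437432465}
```

View pics/scene0.png

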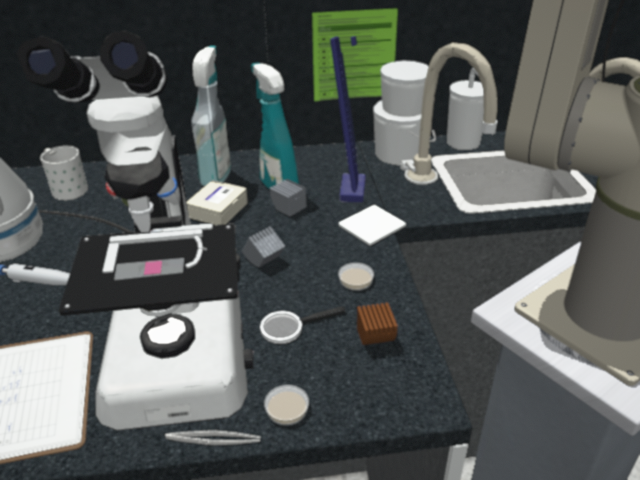

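View pics/top0.png

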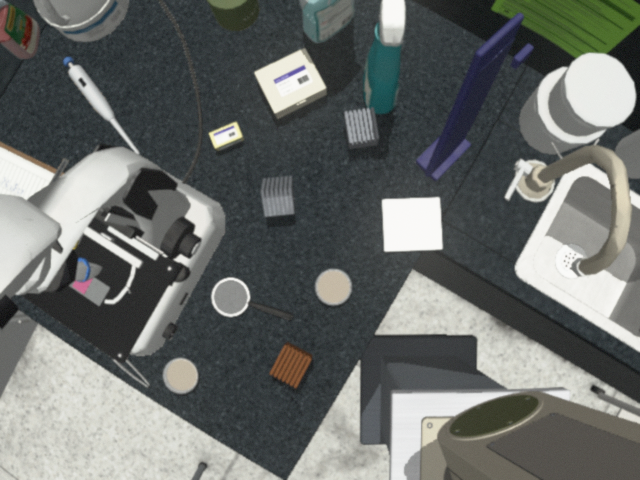

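Three look-alikes: grey A at scene (264,247) / top (278,196), grey B at scene (288,197) / top (361,127), and the brown one at scene (377,323) / top (291,366), which is ruled out. The tile is at scene (372,224) / top (412,224). I'll make one close crop of A and B in both views.

```bash
cat > h.py <<'E'
import cv2,numpy as np
from plant import robot
def ray(c,px):
    p=cv2.undistortPoints(np.array(px,float).reshape(-1,1,2),c["mtx"],c["dist_coeffs"]).reshape(-1,2)
    d=np.c_[p,np.ones(len(p))]@c["R"]; return -c["R"].T@c["t"],d   # z-depth scaled
def onplane(c,px,z):
    o,d=ray(c,px); return o+d*((z-o[2])/d[:,2:3])
def cloud(c,x0,x1,y0,y1):
    v,u=np.mgrid[y0:y1,x0:x1]; z=c["depth"][y0:y1,x0:x1].ravel()
    o,d=ray(c,np.c_[u.ravel(),v.ravel()]); return o+d*z[:,None],c["color"][y0:y1,x0:x1].reshape(-1,3),z>0,np.c_[u.ravel(),v.ravel()]
E
python3 - <<'E'
from h import *
S=np.load("scene0.npz");T=np.load("top0.npz")
def crop(c,u,v,w=36): return cv2.resize(c["color"][v-w:v+w,u-w:u+w,::-1],(300,300),interpolation=cv2.INTER_CUBIC)
cv2.imwrite("pics/crop.png",np.vstack([np.hstack([crop(S,264,247),crop(S,288,197)]),np.hstack([crop(T,278,196),crop(T,361,127)])]))
for n,c,bs in(("S",S,[(238,222,292,272),(268,176,310,218),(335,200,410,248)]),("T",T,[(250,165,305,228),(338,100,386,155),(375,190,450,258)])):
  for b in bs:
    P,C,ok,uv=cloud(c,b[0],b[2],b[1],b[3]); 
    m=ok&(P[:,2]>(0.004))&(P[:,2]<.1)&(C.max(1)>65)&(C.ptp(1)<30 if hasattr(C,'ptp') else (np.ptp(C,1)<30))
    Q=P[m]; print(n,b,m.sum(),Q.min(0).round(3),Q.max(0).round(3),np.median(Q,0).round(3),np.percentile(Q[:,2],[5,50,95]).round(3), cv2.minAreaRect((Q[:,:2]*1000).astype(np.float32)))
E
```

```text
S (238, 222, 292, 272) 933 [0.447 0.328 0.004] [0.512 0.385 0.06 ] [0.472 0.366 0.041] [0.012 0.041 0.056] ((481.54876708984375, 356.23858642578125), (67.12962341308594, 53.805885314941406), 6.399013996124268)
S (268, 176, 310, 218) 971 [0.566 0.161 0.004] [0.675 0.247 0.05 ] [0.588 0.223 0.037] [0.008 0.037 0.047] ((611.2613525390625, 209.79324340820312), (70.62691497802734, 107.27725219726562), 58.77003479003906)
S (335, 200, 410, 248) 1305 [0.388 0.076 0.004] [0.544 0.182 0.012] [0.435 0.13  0.007] [0.005 0.007 0.009] ((466.396240234375, 129.28985595703125), (153.17433166503906, 104.51171112060547), 3.080260753631592)
T (250, 165, 305, 228) 1163 [0.433 0.312 0.004] [0.525 0.391 0.061] [0.479 0.354 0.044] [0.019 0.044 0.057] ((478.021728515625, 349.9846496582031), (72.83954620361328, 92.4811019897461), 84.30537414550781)
T (338, 100, 386, 155) 1127 [0.57  0.188 0.008] [0.653 0.245 0.052] [0.599 0.215 0.045] [0.024 0.045 0.049] ((612.0560302734375, 215.1222686767578), (77.66252899169922, 55.8255500793457), 9.242170333862305)
T (375, 190, 450, 258) 3059 [0.382 0.062 0.004] [0.498 0.19  0.013] [0.439 0.127 0.008] [0.005 0.008 0.011] ((445.87103271484375, 126.03022766113281), (113.44941711425781, 126.30330657958984), 8.696976661682129)
```

View pics/crop.png

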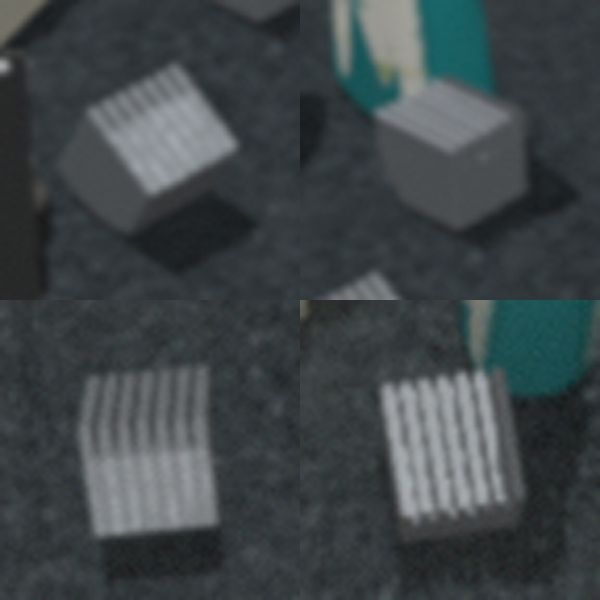

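The picture shows A (left column) tilted: its bright front face points up and towards the robot, and its foot overhangs. B (right column) stands upright, so A is the target. Next I measure A and the tile by two-view triangulation, using depth as a check.

```bash
python3 - <<'E'
from h import *
S=np.load("scene0.npz");T=np.load("top0.npz")
print([a for a in dir(robot) if a[0]!='_'])
def tri(ps,pt):
    out=[]
    for a,b in zip(ps,pt):
        o1,d1=ray(S,[a]);o2,d2=ray(T,[b]);d1=d1[0];d2=d2[0]
        k=np.linalg.lstsq(np.c_[d1,-d2],o2-o1,rcond=None)[0]
        p=o1+k[0]*d1;q=o2+k[1]*d2; out.append((p+q)/2); print(((p+q)/2).round(4),"gap",np.linalg.norm(p-q).round(4))
    return np.array(out)
def white(c,b):
    m=np.zeros(c["color"].shape[:2],np.uint8); x0,y0,x1,y1=b
    m[y0:y1,x0:x1]=(c["color"][y0:y1,x0:x1].min(2)>140)*255
    k=max(cv2.findContours(m,0,1)[0],key=cv2.contourArea); M=cv2.moments(k); return (M["m10"]/M["m00"],M["m01"]/M["m00"]),k
ws,_=white(S,(335,200,410,248)); wt,k=white(T,(375,190,450,258)); print("tile",ws,wt); tri([ws],[wt])
print(cv2.minAreaRect((onplane(T,k.reshape(-1,2),.008)[:,:2]*1000).astype(np.float32)))
f=72/300
cs=lambda x,y:(264-36+x*f,247-36+y*f)
ct=lambda x,y:(278-36+x*f,196-36+(y-300)*f)
# foot-front corners (+y,-y), peak corners, and top-back corners
print("corners: foot-front +y,-y; peak +y,-y")
tri([cs(152,195),cs(238,148),cs(115,135),cs(201,88)],[ct(97,536),ct(217,523),ct(94,460),ct(210,454)])
for c,b in((S,(238,222,292,272)),(T,(250,165,305,228))):
    P,C,ok,uv=cloud(c,b[0],b[2],b[1],b[3]); g=C.astype(float).mean(1)
    m=ok&(P[:,2]>.02)&(P[:,2]<.075)&(g>110)&(np.abs(P[:,1]-.355)<.04)&(np.abs(P[:,0]-.47)<.05); Q=P[m]
    for _ in range(4):
        o=Q.mean(0);n=np.linalg.svd(Q-o)[2][2]; n*=np.sign(n[2]); r=(Q-o)@n; Q=Q[np.abs(r)<max(.003,1.5*r.std())]
    print(len(Q),"face centre",o.round(4),"n",n.round(3),"pitch",np.arctan2(n[2],np.hypot(n[0],n[1])).round(3),"yaw",np.arctan2(-n[1],-n[0]).round(3),r.std().round(4),
     (Q.min(0)*1000).round(),(Q.max(0)*1000).round())
E
```

```text
['IKError', 'close_job', 'grasp_offset', 'read_camera', 'read_state']
tile (371.6962453217433, 223.7341542919232) (411.769384359401, 224.09400998336108)
[0.4396 0.1266 0.0022] gap 0.0005
((439.1143493652344, 126.90494537353516), (91.11611938476562, 101.18366241455078), 2.597712755203247)
corners: foot-front +y,-y; peak +y,-y
[0.4477 0.3755 0.0315] gap 0.0011
[0.453  0.3271 0.0309] gap 0.0006
[0.476  0.375  0.0469] gap 0.0004
[0.4781 0.3286 0.05  ] gap 0.0001
505 face centre [0.4687 0.3559 0.0451] n [-0.487 -0.046  0.872] pitch 1.059 yaw 0.094 0.0015 [447. 329.  33.] [491. 381.  58.]
621 face centre [0.4682 0.3536 0.0453] n [-0.53  -0.045  0.847] pitch 1.011 yaw 0.084 0.0013 [450. 328.  32.] [492. 379.  60.]
```

```bash
cat >> h.py <<'E'
from scipy.spatial.transform import Rotation as Ro
def go(G,yaw,a):
    """tool-frame shift [mm] to put the grasp point at G, then turn [deg] to yaw,tilt a (turn about TCP)"""
    s=robot.read_state(); R=Ro.from_rotvec(s["orientation"]); 
    z=np.array([-np.sin(a)*np.cos(yaw),-np.sin(a)*np.sin(yaw),-np.cos(a)]); y=np.array([np.sin(yaw),-np.cos(yaw),0]); x=np.cross(y,z)
    Rt=Ro.from_matrix(np.c_[x,y,z]); tcp=np.array(G)-.167*z
    print("t",s["t"].round(2),"tcp",s["tool_pos"].round(4),"grasp",(s["tool_pos"]+.167*R.as_matrix()[:,2]).round(4),"q",s["q"].round(2),"F",s["force"].round(1),"open",round(s["opening"],4))
    print("target tcp",tcp.round(4),"shift",(R.inv().apply(tcp-s["tool_pos"])*1000).round(1),"turn",np.degrees((R.inv()*Rt).as_rotvec()).round(1))
E
python3 - <<'E'
from h import *
for n in("scene","top"):
    c=np.load(n+"0.npz"); P,C,ok,uv=cloud(c,0,640,0,480); P=P[ok&(P[:,2]>.06)&(P[:,2]<.6)]
    P=P[(P[:,0]>.25)&(P[:,0]<.8)&(P[:,1]>-.65)&(P[:,1]<.7)]
    H=np.zeros((11,18)); np.maximum.at(H,(((P[:,0]-.25)/.05).astype(int).clip(0,10),((P[:,1]+.65)/.075).astype(int).clip(0,17)),P[:,2])
    print(n,"y from -.65 step .075"); 
    for i,r in enumerate(H): print(round(.25+.05*i,2),(r*100).round().astype(int))
go((.483,.3545,.03),.095,.55)
E
```

```text
scene y from -.65 step .075
0.25 [ 0 22  0  0  0  0  0  0  0  0  0  0  0  0  0 20 50 54]
0.3 [ 0 22  0  0  0  0  0 21  0  0  0  0  0  0  0 21 49 50]
0.35 [27 34  0  0  0  0  0 30  0  0  0  0  0  0  0 35 48 48]
0.4 [32 19  0  0  0  0  0 32  0  0  0  0  0  0  0 36 37 21]
0.45 [ 0  0  0  0  0  0  0 31  6  0  0  0  0  0  0 32 34 20]
0.5 [ 0  0 32 33 19 18  6 29  0 15 14  0  0  0  0  0  0  0]
0.55 [ 0  0  0 33 33 16 21 21  0 30 23  0  0  0  0  0  0  0]
0.6 [ 0  0  0  0 33 33 21 21 31 32 12 12  0  0  0  0  0  0]
0.65 [ 0  0  0  0  0 33 34 24 30 31 26 26  0  0  0  0  0  0]
0.7 [ 0  0  0  0  0  0 34 34 32  0 26 26  0  0  0  0  0  0]
0.75 [ 0  0  0  0  0  0  0 34 35 35  0 26 28  0  0  0  0 13]
top y from -.65 step .075
0.25 [ 0  0  0  0  0  0  0  0  0  0  0  0  0  0  0 20 47 20]
0.3 [ 0  0  0  0  0  0  0 19  0  0  0  0  0  0  0 21 48 20]
0.35 [ 0  0  0  0  0  0  0 31  0  0  0  0  0  0 17 46 47 20]
0.4 [ 0  0  0  0  0  0  0 32  0  0  0  0  0  0 12 42 45  0]
0.45 [ 0  0  0  0  0  0  0 32  6  0  0  0  0  6  7 33 36  0]
0.5 [ 0  0  0  0  0  9  0 30  0 15 14  0  0  0  0 30 30  0]
0.55 [ 0  0  0  0  0 10 22 22  0 29 20  0  0  0  0  0  0  0]
0.6 [ 0  0  0  0  0 14 22 22 32 33 11 12  0  0  0  0  0  0]
0.65 [ 0  0  0  0  0 20 32 22 30 31 26 26  0  0  0  0  0  0]
0.7 [ 0  0  0  0  0  0 33 32 21  0 26 26  0  0  0  0  0  0]
0.75 [ 0  0  0  0  0  0  0 22 21 11  0 11 16  0 10  0  0 13]Traceback (most recent call last):
  File "<stdin>", line 8, in <module>
  File "h.py", line 17, in go
    print("t",s["t"].round(2),"tcp",s["tool_pos"].round(4),"grasp",(s["tool_pos"]+.167*R.as_matrix()[:,2]).round(4),"q",s["q"].round(2),"F",s["force"].round(1),"open",round(s["opening"],4))
              ^^^^^^^^^^^^
AttributeError: 'float' object has no attribute 'round'
```

drive_tool(moves=[93,0,0,-45,0,0,0,93,0,0,-45,0,0,0,93,0,0,-45,0,0,0,93,0,0,-25,0,0,0,93,32,-35,0,0,0,0,93,32,-35,0,0,0,0,93,32,-35,0,0,0,0,93,32,-35,0,0,0,0])

```text
t: 0.9
tool_pos: [0.3176, -0.3551, 0.5641]
orientation: [-3.06, -0.709, 0.0]
force: [0.2, 0.2, -0.1]
opening: 0.0931
gripper_force: 0.0
```

drive_tool(moves=[93,32,-35,0,0,0,0,93,32,-35,0,0,0,0,93,32,-35,0,0,0,0,93,32,-35,0,0,0,0,93,32,-35,0,0,0,0,93,32,-35,0,0,0,0,93,32,-35,0,0,0,0,93,32,-35,0,0,0,0])

```text
t: 1.7
tool_pos: [0.424, 0.0094, 0.5646]
orientation: [3.06, 0.71, 0.0]
force: [0.8, 0.1, 0.1]
opening: 0.0933
gripper_force: 0.0
```

```bash
sed -i 's/s\["t"\].round(2)/round(s["t"],2)/' h.py; python3 - <<'E'
from h import *
go((.483,.3545,.13),.095,.55)
E
```

```text
t 1.7 tcp [0.424  0.0094 0.5646] grasp [0.424  0.0094 0.3976] q [-0.1  -0.35  1.65 -0.    1.85  1.02] F [0.8 0.1 0.1] open 0.0933
target tcp [0.5699 0.3628 0.2724] shift [ 286.5 -253.1  292.2] turn [  5.7 -31.2  20.1]
```

drive_tool(moves=[93,36,-32,0,0,0,0,93,36,-32,0,0,0,0,93,36,-32,0,0,0,0,93,36,-32,0,0,0,0,93,36,-32,0,0,0,0,93,36,-32,0,0,0,0,93,36,-32,0,0,0,0,93,36,-32,0,0,0,0])

```text
t: 2.5
tool_pos: [0.5703, 0.366, 0.564]
orientation: [3.06, 0.71, -0.001]
force: [1.4, -0.5, 1.4]
opening: 0.0933
gripper_force: 0.0
```

drive_tool(moves=[93,0,0,0,0,0,7,93,0,0,0,0,0,7,93,0,0,0,0,0,6.6,93,0,0,0,0,-8,0,93,0,0,0,0,-8,0,93,0,0,0,0,-8,0,93,0,0,0,0,-7.5,0,93,0,0,0,0,0,0])

```text
t: 3.3
tool_pos: [0.5716, 0.364, 0.5606]
orientation: [2.99, 0.142, -0.857]
force: [1.3, -0.2, -0.7]
opening: 0.093
gripper_force: 0.0
```

```bash
python3 - <<'E'
from h import *
go((.483,.3545,.13),.095,.55)
E
```

```text
t 3.3 tcp [0.5716 0.364  0.5606] grasp [0.4836 0.3553 0.4189] q [0.44 0.64 0.62 0.26 2.39 2.06] F [ 1.3 -0.2 -0.7] open 0.093
target tcp [0.5699 0.3628 0.2724] shift [151.1   0.4 245.4] turn [ 0.1  0.5 -0. ]
```

drive_tool(moves=[93,25,0,41,0,0,0,93,25,0,41,0,0,0,93,25,0,41,0,0,0,93,25,0,41,0,0,0,93,25,0,41,0,0,0,93,25,0,41,0,0,0,93,0,0,0,0,0,0])

```text
t: 4.0
tool_pos: [0.5669, 0.3627, 0.2683]
orientation: [2.987, 0.143, -0.855]
force: [-1.3, -0.8, 0.2]
opening: 0.0934
gripper_force: 0.0
```

```bash
python3 - <<'E'
from h import *
go((.483,.3545,.029),.095,.55)
c=robot.read_camera("scene"); np.savez("scene1.npz",**c)
d=robot.read_camera("top")
a=cv2.resize(c["color"][140:300,180:380,::-1],(400,320),interpolation=2);b=cv2.resize(d["color"][80:240,200:400,::-1],(400,320),interpolation=2)
cv2.imwrite("pics/pre.png",np.hstack([a,b]))
E
```

```text
t 4.0 tcp [0.5669 0.3627 0.2683] grasp [0.479  0.3534 0.1266] q [0.44 0.69 1.09 0.19 1.89 1.93] F [-1.3 -0.8  0.2] open 0.0934
target tcp [0.5699 0.3628 0.1714] shift [53.8 -0.3 80.6] turn [ 0.3  0.4 -0. ]
```

View pics/pre.png

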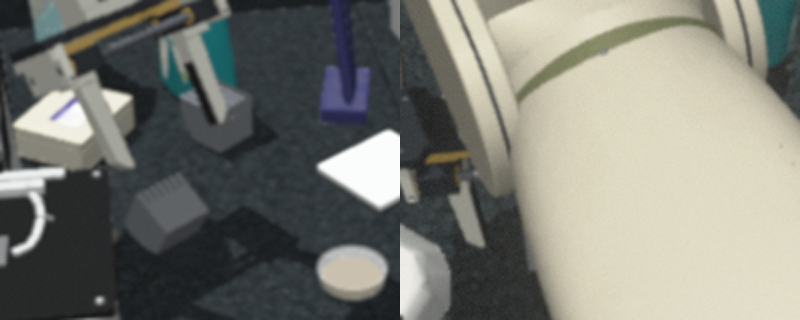

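The left view shows the two open fingers straddling stand A, which is at crop (165,212). The path down is clear, so I descend in two stages and then close.

drive_tool(moves=[93,13.5,0,20,0,0,0,93,13.5,0,20,0,0,0,93,13.5,0,20,0,0,0,93,13.5,0,20.5,0,0,0,93,0,0,0,0,0,0])

```text
t: 4.6
tool_pos: [0.5737, 0.3644, 0.1803]
orientation: [2.996, 0.145, -0.843]
force: [-1.5, -0.6, -0.7]
opening: 0.0927
gripper_force: 0.0
```

```bash
python3 - <<'E'
from h import *
go((.483,.3545,.029),.095,.55)
c=robot.read_camera("scene")
for p in([.483,.3545,.026],):
    print(cv2.projectPoints(np.array([p]),cv2.Rodrigues(c["R"])[0],c["t"],c["mtx"],c["dist_coeffs"])[0])
cv2.imwrite("pics/low.png",cv2.resize(c["color"][190:300,190:340,::-1],(750,550),interpolation=2))
E
```

```text
t 4.6 tcp [0.5737 0.3644 0.1803] grasp [0.487  0.356  0.0378] q [0.44 0.79 1.1  0.18 1.77 1.9 ] F [-1.5 -0.6 -0.7] open 0.0927
target tcp [0.5699 0.3628 0.1714] shift [1.3 1.3 9.6] turn [ 0.1 -0.1  0.1]
[[[263.85044233 246.65572015]]]
```

View pics/low.png

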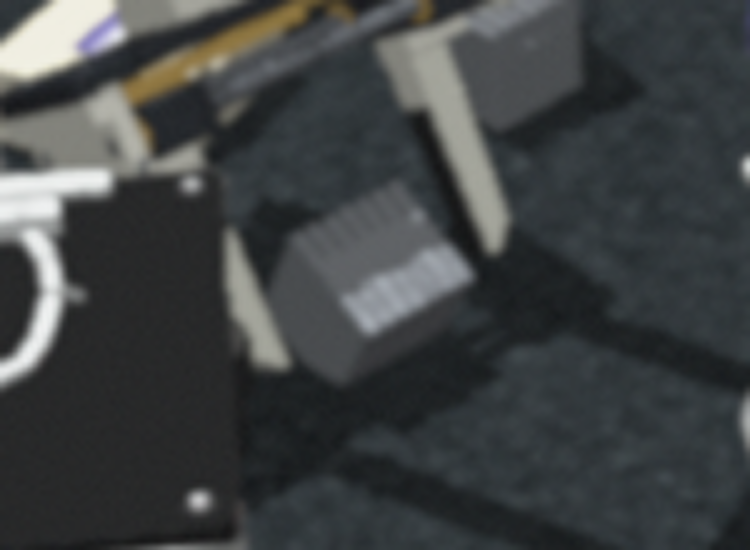

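The fingers are on either side of the stand: +y finger at crop (265,320), -y finger at (485,220), with the stand at (370,285). I make a small correction and then close gently.

drive_tool(moves=[93,0,1,5,0,0,0,93,0,0,0,0,0,0])

```text
t: 4.85
tool_pos: [0.5715, 0.3635, 0.1781]
orientation: [2.998, 0.145, -0.84]
force: [1.1, -0.2, 0.7]
opening: 0.0929
gripper_force: 0.0
```

```bash
python3 - <<'E'
from h import *
go((.483,.3545,.029),.095,.55)
E
```

```text
t 4.85 tcp [0.5715 0.3635 0.1781] grasp [0.4851 0.3553 0.0354] q [0.44 0.79 1.11 0.18 1.76 1.9 ] F [ 1.1 -0.2  0.7] open 0.0929
target tcp [0.5699 0.3628 0.1714] shift [2.1 0.6 6.6] turn [-0.  -0.2  0.1]
```

drive_tool(moves=[93,1,0,4,0,0,0,93,0,0,0,0,0,0,50,0,0,0,0,0,0,40,0,0,0,0,0,0,40,0,0,0,0,0,0,40,0,0,0,0,0,0], grip_force=12)

```text
t: 5.45
tool_pos: [0.5696, 0.363, 0.1716]
orientation: [2.995, 0.144, -0.845]
force: [-0.2, -0.5, -0.3]
opening: 0.0654
gripper_force: 0.0
```

drive_tool(moves=[30,0,0,0,0,0,0,30,0,0,0,0,0,0,30,0,0,0,0,0,0], grip_force=35)

```text
t: 5.75
tool_pos: [0.5696, 0.363, 0.1716]
orientation: [2.995, 0.144, -0.845]
force: [0.3, 0.4, 0.2]
opening: 0.05
gripper_force: 35.0
```

```bash
python3 - <<'E'
from h import *
go((.483,.3545,.029),.095,.55)
E
```

```text
t 5.75 tcp [0.5696 0.363  0.1716] grasp [0.4827 0.3547 0.0292] q [0.44 0.79 1.12 0.18 1.75 1.9 ] F [0.3 0.4 0.2] open 0.05
target tcp [0.5699 0.3628 0.1714] shift [0.4 0.3 0. ] turn [ 0.  -0.   0.1]
```

drive_tool(moves=[30,-20,0,-30,0,0,0,30,-27,0,-40,0,0,0,30,-27,0,-40,0,0,0,30,-27,0,-40,0,0,0,30,0,0,0,0,0,0], grip_force=45)

```text
t: 6.25
tool_pos: [0.5629, 0.363, 0.3618]
orientation: [3.005, 0.147, -0.828]
force: [1.3, 0.6, -1.4]
opening: 0.0496
gripper_force: 45.0
```

```bash
python3 - <<'E'
from h import *
go((.437,.1265,.18),.095,-.51)
go((.437,.1265,.18),.095,.55)
c=robot.read_camera("scene")
cv2.imwrite("pics/lift.png",cv2.resize(c["color"][100:300,190:440,::-1],(750,600),interpolation=2))
E
```

```text
t 6.25 tcp [0.5629 0.363  0.3618] grasp [0.4777 0.3555 0.2184] q [0.44 0.6  1.04 0.2  2.01 1.96] F [ 1.3  0.6 -1.4] open 0.0496
target tcp [0.3558 0.1188 0.3257] shift [-179.4  223.3  147.7] turn [-0.3 60.   0.1]
t 6.25 tcp [0.5629 0.363  0.3618] grasp [0.4777 0.3555 0.2184] q [0.44 0.6  1.04 0.2  2.01 1.96] F [ 1.3  0.6 -1.4] open 0.0496
target tcp [0.5239 0.1348 0.3224] shift [-32.7 223.6  64.1] turn [-0.2 -0.7  0.2]
```

View pics/lift.png

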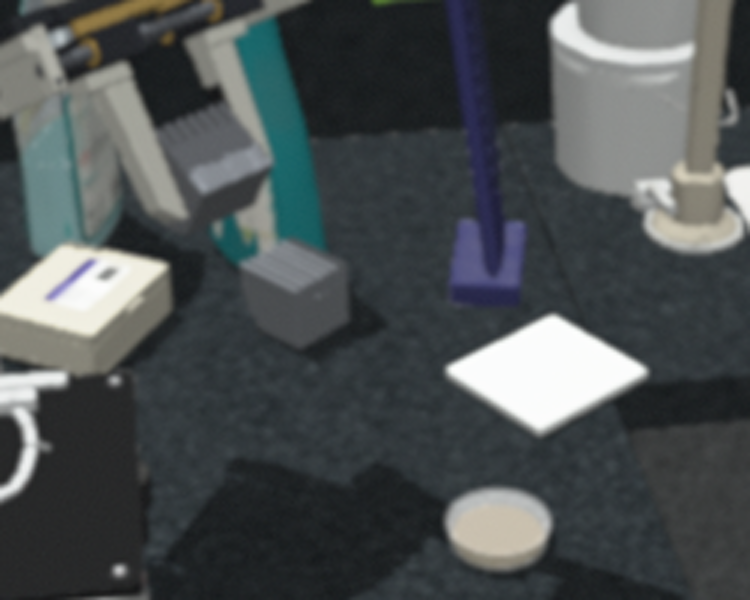

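The stand is held between the fingers at crop (215,160), and the other stand is untouched at (297,295). I shift sideways first, then tilt upright while moving back, away from the purple stand.

drive_tool(moves=[30,0,40,0,0,0,0,30,0,40,0,0,0,0,30,-23,10,2,0,7.5,0,30,-23,10,2,0,7.5,0,30,-23,10,2,0,7.5,0,30,-23,10,2,0,7.5,0])

```text
t: 6.9
tool_pos: [0.4848, 0.2335, 0.3745]
orientation: [3.136, 0.151, -0.036]
force: [-0.4, -0.2, -2.6]
opening: 0.0498
gripper_force: 45.0
```

drive_tool(moves=[30,-23,20,2,0,7.5,0,30,-23,20,2,0,7.5,0,30,-23,20,2,0,7.5,0,30,-23,20,2,0,7.5,0,30,0,0,0,0,0,0])

```text
t: 7.4
tool_pos: [0.3997, 0.1438, 0.3441]
orientation: [-3.025, -0.146, -0.755]
force: [-0.5, -0.4, -3.6]
opening: 0.0496
gripper_force: 45.0
```

```bash
python3 - <<'E'
from h import *
go((.437,.1265,.14),.095,-.51)
E
```

```text
t 7.4 tcp [0.3997 0.1438 0.3441] grasp [0.4779 0.1509 0.1967] q [ 0.26 -0.61  2.27 -0.09  1.01  1.77] F [-0.5 -0.4 -3.6] open 0.0496
target tcp [0.3558 0.1188 0.2857] shift [-68.1  20.6  29.9] turn [0.1 1.2 0.1]
```

drive_tool(moves=[30,-23,7,10,0,0.6,0,30,-23,7,10,0,0.6,0,30,-22,7,10,0,0,0,30,0,0,0,0,0,0])

```text
t: 7.8
tool_pos: [0.3607, 0.1204, 0.2891]
orientation: [-3.015, -0.145, -0.784]
force: [0.5, 0.9, -2.9]
opening: 0.0497
gripper_force: 45.0
```

```bash
python3 - <<'E'
from h import *
go((.437,.1265,.07),.095,-.51)
for n in("scene",):
    c=robot.read_camera(n); P,C,ok,uv=cloud(c,0,640,0,480); np.savez("held.npz",**c)
    cv2.imwrite("pics/held.png",cv2.resize(c["color"][110:270,270:470,::-1],(750,600),interpolation=2))
E
```

```text
t 7.8 tcp [0.3607 0.1204 0.2891] grasp [0.4417 0.128  0.1433] q [ 0.22 -0.77  2.46 -0.07  0.95  1.72] F [ 0.5  0.9 -2.9] open 0.0497
target tcp [0.3558 0.1188 0.2157] shift [-40.1   1.1  61.6] turn [0.  0.1 0.1]
```

View pics/held.png

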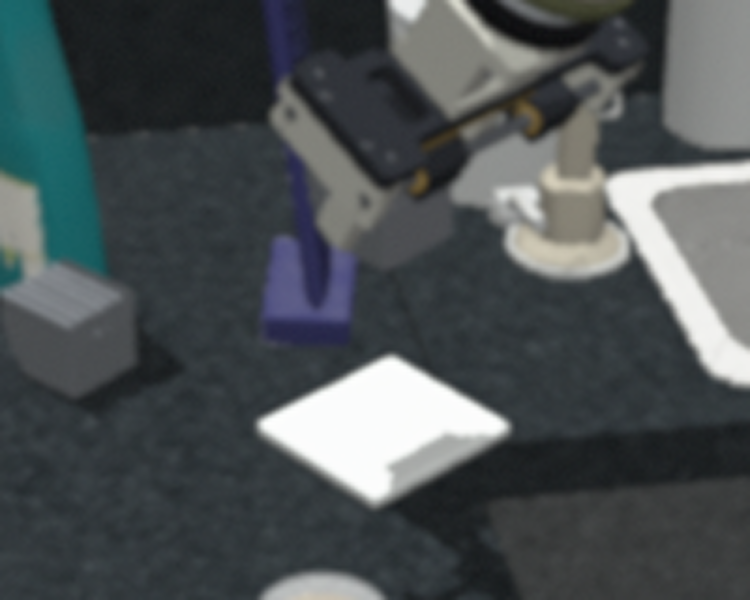

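```bash
python3 - <<'E'
import numpy as np
from scipy.optimize import least_squares
D=[([.13108,1.48918,1.52299],[.26404,-.53855,.40379]),([-.35,1.65,1.85],[.424,.0094,.5646]),([-.61,2.27,1.01],[.3997,.1438,.3441]),([-.77,2.46,.95],[.3607,.1204,.2891]),([.79,1.12,1.75],[.5696,.363,.1716]),([.64,.62,2.39],[.5716,.364,.5606]),([.6,1.04,2.01],[.5629,.363,.3618])]
A=[];b=[]
def row(q):
    a,bb,c=q[0],q[0]+q[1],sum(q)
    return [[1,0,np.sin(a),np.sin(bb),np.cos(bb),np.sin(c)],[0,1,np.cos(a),np.cos(bb),-np.sin(bb),np.cos(c)]]
w=[3,3,3,3,.5,.5,.5]
for (q,p),k in zip(D,w): A+=(np.array(row(q))*k).tolist(); b+=[k*np.hypot(p[0],p[1]),k*p[2]]
A=np.array(A);b=np.array(b);x=np.linalg.lstsq(A,b,rcond=None)[0];print(x.round(4),(A@x-b).round(4))
G=np.hypot(.437,.1265)
for dx in(0,.01):
 for t in(.51,.4,.3):
  for z in(.16,.14,.10,.07,.035):
    f=lambda q:np.r_[np.array(row(q))@x-[G+dx-.167*np.sin(t),z+.167*np.cos(t)],sum(q)-np.pi+t]
    s=least_squares(f,[-.7,2.4,1]);print(dx,t,z,s.x.round(2),s.cost<1e-6)
E
```

```text
[0.001  0.3226 0.3695 0.5549 0.0623 0.1936] [ 0.0012  0.0055 -0.     -0.0004 -0.0008 -0.008   0.0007  0.0033 -0.0026
 -0.0003 -0.0014 -0.0002 -0.0025 -0.002 ]
0 0.51 0.16 [-0.83  2.46  1.  ] True
0 0.51 0.14 [-0.81  2.49  0.95] True
0 0.51 0.1 [-0.75  2.53  0.85] True
0 0.51 0.07 [-0.68  2.56  0.76] True
0 0.51 0.035 [-0.59  2.57  0.65] True
0 0.4 0.16 [-0.68  2.35  1.07] True
0 0.4 0.14 [-0.66  2.38  1.02] True
0 0.4 0.1 [-0.6   2.42  0.93] True
0 0.4 0.07 [-0.55  2.44  0.85] True
0 0.4 0.035 [-0.47  2.46  0.75] True
0 0.3 0.16 [-0.56  2.25  1.14] True
0 0.3 0.14 [-0.54  2.28  1.1 ] True
0 0.3 0.1 [-0.48  2.32  1.01] True
0 0.3 0.07 [-0.43  2.34  0.93] True
0 0.3 0.035 [-0.36  2.36  0.84] True
0.01 0.51 0.16 [-0.78  2.44  0.97] True
0.01 0.51 0.14 [-0.76  2.46  0.93] True
0.01 0.51 0.1 [-0.7   2.5   0.82] True
0.01 0.51 0.07 [-0.63  2.53  0.74] True
0.01 0.51 0.035 [-0.54  2.54  0.63] True
0.01 0.4 0.16 [-0.64  2.33  1.05] True
0.01 0.4 0.14 [-0.62  2.35  1.01] True
0.01 0.4 0.1 [-0.56  2.39  0.91] True
0.01 0.4 0.07 [-0.51  2.42  0.83] True
0.01 0.4 0.035 [-0.43  2.43  0.73] True
0.01 0.3 0.16 [-0.52  2.23  1.13] True
0.01 0.3 0.14 [-0.5   2.25  1.09] True
0.01 0.3 0.1 [-0.45  2.29  0.99] True
0.01 0.3 0.07 [-0.4   2.32  0.92] True
0.01 0.3 0.035 [-0.32  2.34  0.83] True
```

drive_tool(moves=[30,23,0,0,0,-8,0,30,0,0,0,0,0,0])

```text
t: 8.05
tool_pos: [0.3852, 0.1234, 0.3052]
orientation: [-3.067, -0.147, -0.578]
force: [-0.1, -0.4, -2.1]
opening: 0.0497
gripper_force: 45.0
```

```bash
python3 - <<'E'
from h import *
go((.443,.1265,.05),.095,-.37)
E
```

```text
t 8.05 tcp [0.3852 0.1234 0.3052] grasp [0.4457 0.1292 0.1497] q [ 0.2  -0.59  2.31 -0.04  1.06  1.69] F [-0.1 -0.4 -2.1] open 0.0497
target tcp [0.3829 0.1208 0.2057] shift [-38.6   2.4  91.8] turn [-0.  -0.1  0. ]
```

drive_tool(moves=[30,-13,1,30,0,0,0,30,-13,1,30,0,0,0,30,-12,0,30,0,0,0,30,0,0,0,0,0,0,30,0,0,0,0,0,0])

```text
t: 8.55
tool_pos: [0.3816, 0.1211, 0.2089]
orientation: [-3.063, -0.148, -0.591]
force: [0.7, -0.3, -1.6]
opening: 0.0498
gripper_force: 45.0
```

```bash
python3 - <<'E'
from h import *
go((.443,.1265,.037),.095,-.37)
c=robot.read_camera("scene")
cv2.imwrite("pics/low2.png",cv2.resize(c["color"][160:260,310:435,::-1],(750,600),interpolation=2))
E
```

```text
t 8.55 tcp [0.3816 0.1211 0.2089] grasp [0.4434 0.1271 0.0539] q [ 0.2  -0.46  2.41 -0.05  0.81  1.7 ] F [ 0.7 -0.3 -1.6] open 0.0498
target tcp [0.3829 0.1208 0.1927] shift [-4.9  0.4 15.5] turn [-0.  -0.6  0.1]
```

View pics/low2.png

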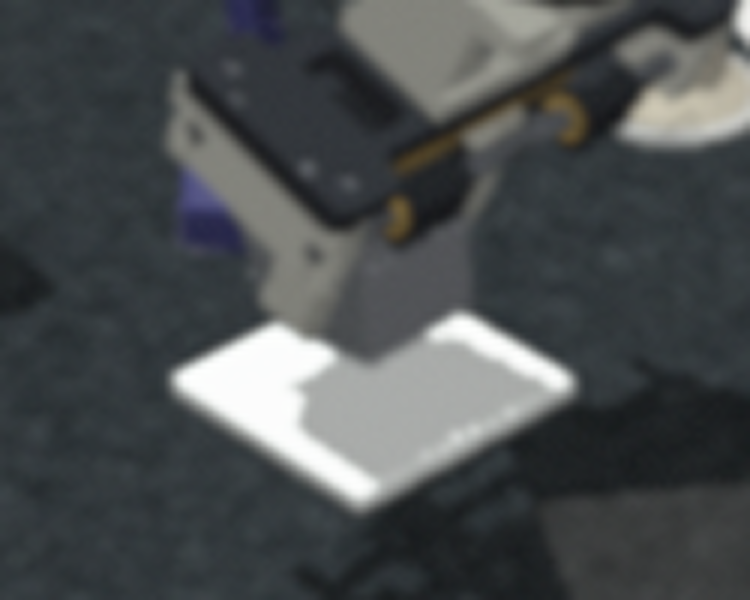

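The stand hangs just above the tile, with its front lower corner at crop (370,360). I lower it in small steps and watch the force.

drive_tool(moves=[30,-3,0,8,0,0,0,30,0,0,0,0,0,0,30,-1,0,3,0,0,0,30,0,0,0,0,0,0])

```text
t: 9.0
tool_pos: [0.3812, 0.1208, 0.1959]
orientation: [-3.064, -0.148, -0.588]
force: [-0.3, -0.3, -3.1]
opening: 0.0497
gripper_force: 45.0
```

drive_tool(moves=[30,-1,0,2,0,0,0,30,0,0,0,0,0,0,30,0,0,0,0,0,0])

```text
t: 9.3
tool_pos: [0.381, 0.1207, 0.1935]
orientation: [-3.064, -0.147, -0.587]
force: [0.5, 0.3, -2.0]
opening: 0.05
gripper_force: 45.0
```

drive_tool(moves=[30,-0.5,0,1.5,0,0,0,30,0,0,0,0,0,0,30,0,0,0,0,0,0])

```text
t: 9.6
tool_pos: [0.3811, 0.1208, 0.192]
orientation: [-3.064, -0.148, -0.587]
force: [-0.6, -0.4, -2.2]
opening: 0.05
gripper_force: 45.0
```

drive_tool(moves=[30,-0.5,0,1.5,0,0,0,30,0,0,0,0,0,0,30,0,0,0,0,0,0])

```text
t: 9.9
tool_pos: [0.3811, 0.1208, 0.1904]
orientation: [-3.064, -0.148, -0.587]
force: [0.6, -0.0, -2.1]
opening: 0.0494
gripper_force: 45.0
```

drive_tool(moves=[30,-0.5,0,1.5,0,0,0,30,0,0,0,0,0,0,30,0,0,0,0,0,0])

```text
t: 10.2
tool_pos: [0.3815, 0.1208, 0.1891]
orientation: [-3.064, -0.148, -0.588]
force: [-0.4, -0.3, 0.0]
opening: 0.0496
gripper_force: 45.0
```

Contact: the weight has come off the wrist. I ease the grip, then open.

drive_tool(moves=[30,0,0,0,0,0,0,30,0,0,0,0,0,0,30,0,0,0,0,0,0], grip_force=3)

```text
t: 10.5
tool_pos: [0.3815, 0.1208, 0.1891]
orientation: [-3.064, -0.148, -0.588]
force: [-0.2, 0.6, 1.9]
opening: 0.0493
gripper_force: 3.0
```

drive_tool(moves=[56,0,0,0,0,0,0,60,0,0,0,0,0,0,75,0,0,0,0,0,0,90,0,0,0,0,0,0,90,0,0,0,0,0,0,90,0,0,0,0,0,0])

```text
t: 11.1
tool_pos: [0.3813, 0.1208, 0.1889]
orientation: [-3.064, -0.148, -0.587]
force: [-0.4, -0.3, 0.2]
opening: 0.0871
gripper_force: 0.0
```

```bash
python3 - <<'E'
from h import *
go((.443,.1265,.13),.095,-.37)
c=robot.read_camera("scene")
cv2.imwrite("pics/rel.png",cv2.resize(c["color"][160:260,310:435,::-1],(750,600),interpolation=2))
E
```

```text
t 11.1 tcp [0.3813 0.1208 0.1889] grasp [0.4427 0.1267 0.0337] q [ 0.2  -0.41  2.42 -0.05  0.76  1.7 ] F [-0.4 -0.3  0.2] open 0.0871
target tcp [0.3829 0.1208 0.2857] shift [ 37.3   0.2 -89.4] turn [-0.  -0.5  0.1]
```

View pics/rel.png

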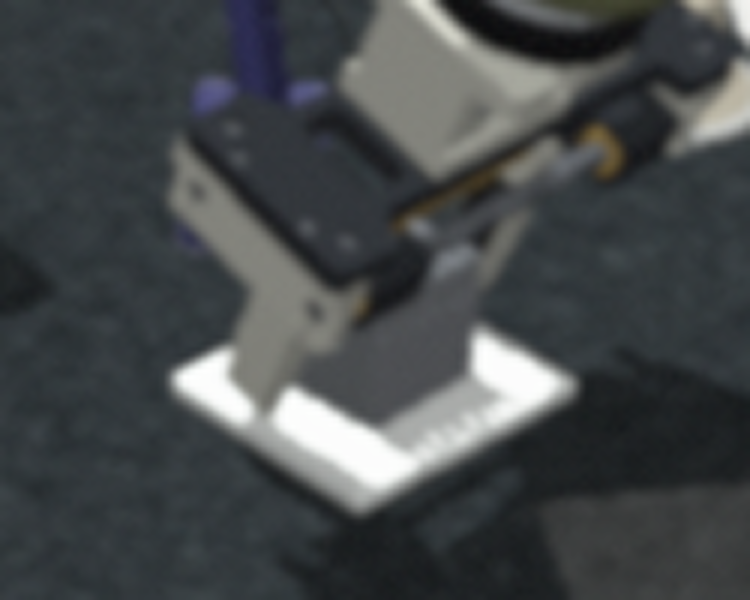

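The stand is upright on the tile (front lower corner at crop (380,425)) and both fingers are clear. I retreat straight up.

drive_tool(moves=[93,4,0,-10,0,0,0,93,8,0,-19,0,0,0,93,12,0,-30,0,0,0,93,12,0,-30,0,0,0,93,15,0,-36,0,0,0,93,15,0,-36,0,0,0,93,0,0,0,0,0,0])

```text
t: 11.85
tool_pos: [0.3847, 0.1213, 0.3698]
orientation: [-3.059, -0.147, -0.604]
force: [1.0, 0.3, 1.4]
opening: 0.093
gripper_force: 0.0
```

```bash
python3 - <<'E'
from h import *
go((.443,.1265,.25),.095,-.37)
c=robot.read_camera("scene")
cv2.imwrite("pics/end.png",cv2.resize(c["color"][150:270,260:440,::-1],(750,500),interpolation=2))
P,C,ok,uv=cloud(c,320,430,180,260)
m=ok&(P[:,2]>.045)&(P[:,2]<.065)&(np.hypot(P[:,0]-.44,P[:,1]-.127)<.06); Q=P[m]
print(m.sum(),Q.min(0).round(3),Q.max(0).round(3),Q.mean(0).round(4)); o=Q.mean(0); print(np.linalg.svd(Q-o)[2][2].round(3))
E
```

```text
t 11.85 tcp [0.3847 0.1213 0.3698] grasp [0.4478 0.1275 0.2153] q [ 0.2  -0.65  2.23 -0.04  1.18  1.68] F [1.  0.3 1.4] open 0.093
target tcp [0.3829 0.1208 0.4057] shift [ 12.    0.3 -33.9] turn [-0.1 -1.1  0. ]
514 [0.412 0.099 0.045] [0.473 0.155 0.057] [0.44   0.1295 0.0523]
[-0.036  0.026  0.999]
```

View pics/end.png

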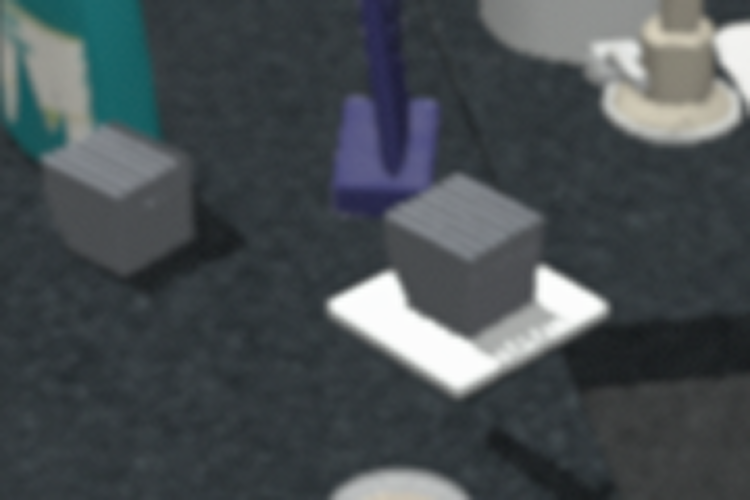

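The stand is upright in the middle of the tile at crop (465,255). Its centre is about (0.440, 0.129) against the tile's (0.4395, 0.1265), with the top level at 0.055 m. The other stand is undisturbed at (120,200), so I hand in.

```bash
python3 -c "
from plant import robot
print(robot.close_job())"
```

```text
the job is handed in; nothing more can be done
None
```

The stand is upright on its flat foot, slots up, about 3 mm from the tile's centre by my camera measurement; the other stand looks undisturbed, and I handed the job in with the gripper clear at about 12 s (no verdict came back).

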